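# Hold the enabling switch in the test drawer

### The arm

A 6-joint arm with a two-finger parallel gripper is mounted at the origin on a cart in front of the work surface, level with it; the furniture and walls round the work are solid. World frame = base frame: x ahead of the robot, y to its left, z up, the work surface at z = 0. Lengths are in m, angles in rad, forces in N, time in s.
With the tool pointing down it reaches from about 0.35 to 0.925 m from the base axis. Payload 6.4 kg.
Tool frame: the origin (TCP) lies midway between the tips of the shut fingers; the grasp point (between the pads) lies robot.grip_depth behind it (robot.grip_depth is the distance from the TCP to the grasp point, in m); z points along the fingers, y is the line along which they close (so a half turn about z gives the same grasp; the last joint's range is limited). The gripper opens to 94 mm and grips with 3 to 60 N. Pads are 16 mm wide; open, the fingers measure 119 mm over their backs; the gripper's body (75 mm by 177 mm) begins 78 mm behind the grasp point.
Start: joints at [-1.5, 0.245, 1.558, -0, 1.339, -0.174], TCP at [0.158, -0.631, 0.169] pointing down, gripper open.
Joint ranges: [-3.13, 3.13], [-1.02, 2.26], [0.13, 2.54], [-0.95, 4.09], [0.21, 2.88], [-2.74, 2.74]. Speed limits (rad/s): [2.57, 2.57, 3.14, 3.14, 3.14, 3.14].

### API

Orientations are given as a 3x3 rotation matrix whose columns are the frame's x, y, z axes.
In Python, from plant import robot gives the robot as it stands.
- The arm moves only by the tool send_rows, never from a script. Its argument "increments" is one flat list of numbers, 6 for each row, row after row: the shift along the tool's x, y, z in m, then the turn, a rotation vector about the tool's x, y, z in units of 6 degrees (1.0 is 6 degrees). A call has exactly 8 rows; each row is the pose to reach, as a shift and turn from the pose commanded when the call began, along the tool's axes at that moment; what a row does not reach only later rows make up. A row lasts 1/12 s, in which the tool goes at most 41.7 mm and 7.16 degrees, less where a joint would pass 70% of its speed; a pose out of reach is approached as far as the arm can. A call with a gripper value outside its range is refused whole. "hand" is the closure in counts, from 0 (fully open) to 255 (shut), set as the call begins (left out, the last holds). The fingers move at their own pace and stop on an object; "force" is the grip in N (left out, the last holds). Time passes only in rows, so rows that repeat a pose let the fingers close, or fill a call up. It gives the time, the measured TCP pose, the force, the opening and the grip force at its end, in the units of the state.
- robot.get_state(): the state, without advancing time (a new reading comes with each control period).
- robot.get_image(name): name is "side" or "top"; returns a dict with "frame" (400x640x3 uint8, red, green, blue), "fx", "fy", "cx", "cy" (pixels), "rvec" (rotation vector, rad) and "tvec" (3), from world to camera coordinates, as OpenCV has them. Camera axes: x right, y down, z forward; pixel columns grow to the right and rows downward; lengths in m; the calibration is good to about 2 mm. A picture is of the moment at which its call begins. There is no depth.
- robot.job_done(): hands the job in; it is judged then, once.
The state is a dict: "clock": time; "qpos": joint angles; "qvel": joint speeds; "tau": joint torques, N m; "eef_pos": TCP position; "tcp_rot": TCP orientation; "ft_force": force on the tool from outside, world axes, zero at the start; "torque": the same for the moment, N m; "gripper_width": finger opening in m; "grasp_force": force on a finger pad.
Only numpy, scipy, OpenCV 4.12 (cv2) and the standard library are available. Lean on these libraries where they do the work, as an engineer would, in place of code of your own. Each camera call takes 0.05 s, during which the arm holds its last target. There are 200 camera calls.

### The job

Pull the top drawer of the red-orange parts cabinet all the way out to its stop. Then press the green spring-loaded enabling plunger inside it half-way in with the fingertips and keep it there for at least three seconds; never push it right down to the bottom, because that trips the tester. Finish while still holding the plunger half-way in with the drawer fully out, and leave the other things on the table where they are.

Things in the scene. Friction and masses are not known exactly. Their poses are not given: they have to be found in the camera images.
- cabinet: Small steel parts cabinet, grey with three red-orange drawers, fixed to the table; 170 mm deep (x), 260 wide (y), 165 high. Origin: middle of the underside; x points from front to back, so the drawers come out along its own -x; z up. The front face is 79 mm before the origin, the roof 165 mm up. Its place varies, turned up to 0.3 rad either way. Only the top drawer moves; the others are locked.
- cabinet_drawer_2 (a joint): How far the top drawer is out, in m: 0 shut, 0.125 at its stop; fully out means over 0.115. It starts shut or a little ajar (up to 0.025). It runs easily (under 2 N), has no spring and stays where it is left. Tray inside: 250 mm wide, 160 mm long, its floor 114 mm and its front's upper edge 162 mm above the table; sides 2 mm thick and 153 mm high.
- drawer_lip (a point): Middle of the pull lip of the top drawer, 132 mm above the table; moves with the drawer, axes along the cabinet's. The lip is a bar 50 mm wide (y), 10 mm high, standing 12 mm out from the drawer's front (this point is 6 mm out). It can be gripped from above across its 50 mm width with the fingers a few mm in front of the drawer's front; the middle drawer's lip is 44 mm lower.
- switch: Enabling switch inside the top drawer: grey housing 52 mm (x) by 44 mm (y) by 15 mm high with orange clips, clamped on a steel rail that runs across the drawer, up to 70 mm left or right of the middle (it does not slide). Origin: middle of the housing's underside, 57 mm behind the drawer's front face and 119 mm above the table; axes along the cabinet's. It moves with the drawer.
- plunger_top (a point): Middle of the top face of the green plunger, a round cap 32 mm in diameter and 6 mm thick on a 16 mm green stem, upright above the middle of the switch housing. Released, the top face is 156 mm above the table (22 mm above the housing); it goes down as the plunger is pressed. A white band round the stem reaches the housing when the plunger is half-way in.
- plunger (a joint): How far the plunger is pressed down, in m: 0 released, 0.008 half-way, 0.016 at the bottom. Half-way counts from 0.005 to 0.011; over 0.014 trips the tester. A spring pushes it up: it starts to move at about 3 N, takes about 6 N half-way and 9.4 N at the bottom, and comes back up when let go.
- tape: Bystander: roll of masking tape, 100 mm across, 25 mm high, lying at the left front (another roll lies far back).
- marker: Bystander: red and white felt marker, about 135 mm long and 17 mm thick, lying on the table in front of the cabinet.
- scraper: Bystander: paint scraper with a red handle, 183 mm long, lying on the table to the right.
- paint_cup: Bystander: small empty clear cup, 48 mm across and 45 mm high, standing at the front right.
- scissors: Bystander: scissors with red handles, 199 mm long, lying at the left front (another pair lies far back). Jugs, a blue cash box, spoons, a sponge and a tower of paper cups stand fixed along the back and the left side, clear of the work.

How it is judged:
On the way, in this order (a step that is already met when the one before it is completed fails the run):
1. the top drawer is pulled out to its stop (over 118 mm of 125 mm) before the plunger is pressed (value of joint cabinet_drawer_2 above 0.118 m and value of joint plunger below 0.003 m), for 0.2 s.
2. the plunger is kept half-way in (5 to 11 mm of 16 mm) by the robot for three seconds, the drawer fully out (value of joint plunger between 0.005 and 0.011 m and value of joint cabinet_drawer_2 above 0.115 m and contact force between any of the fingers, the arm and switch above 1.5 N), for 3 s.
At the end, for the whole second after the job is handed in: The top drawer is out by more than 115 mm of its 125 mm, and the robot is still holding the plunger pressed by 5 to 11 mm of its 16 mm travel, pushing on it with more than 1.5 N (all of step 2); the arm keeps its last pose, push and grip.
It fails at once if the plunger is pushed to the bottom (over 14 mm) (value of joint plunger above 0.014 m).
It fails at once if a bystander is moved by more than 20 mm (distance of any of tape, marker, scraper, paint_cup, scissors from where it was at the start of the episode above 0.02 m).
It also fails if it takes over 48 s, if anything falls off the work surface, if the arm or the gripper's body presses on something with over 40 N, if the wrist force passes 120 N, or if a joint passes its speed limit or range.

## Working session

There is one attempt and no reset: what is moved stays moved. The work goes in short steps, Python scripts to look and compute and a tool call to move; the robot and the scene stay as the last step left them, time stands still between calls to the robot, and variables do not carry over. Pictures are saved under pics/ and viewed, at most 10 in all, crops included, and the job is handed in when it is done.

Besides the shell and the picture viewer there is one more tool, called after ">>>" as a command line: name --argument value ..., lists and objects as JSON in quotes. send_rows: Moves the arm, as the interface text tells. Its arguments: {"type":"object","properties":{"increments":{"type":"array","items":{"type":"number"}},"hand":{"type":"number"},"force":{"type":"number"}},"required":["increments"]}

```bash
mkdir -p pics; cat > h.py <<'E'
import numpy as np, cv2
from plant import robot
def snap(n,f=None):
    d=robot.get_image(n)
    if f: cv2.imwrite('pics/'+f,d['frame'][:,:,::-1])
    R=cv2.Rodrigues(np.array(d['rvec'],float))[0]; t=np.array(d['tvec'],float).ravel()
    K=np.array([[d['fx'],0,d['cx']],[0,d['fy'],d['cy']],[0,0,1]])
    return d['frame'],K,R,t
def ray(c,u,v):
    _,K,R,t=c; o=-R.T@t; r=R.T@np.linalg.inv(K)@[u,v,1]; return o,r/np.linalg.norm(r)
def plane(c,u,v,z):
    o,r=ray(c,u,v); return o+r*(z-o[2])/r[2]
def two(c1,p1,c2,p2):
    o1,r1=ray(c1,*p1);o2,r2=ray(c2,*p2)
    s=np.linalg.lstsq(np.c_[r1,-r2],o2-o1,rcond=None)[0]
    a=o1+s[0]*r1;b=o2+s[1]*r2; return (a+b)/2,np.linalg.norm(a-b)
def proj(c,P):
    _,K,R,t=c; q=K@(R@np.asarray(P,float)+t); return q[:2]/q[2]
E
python3 - <<'E'
from h import *
np.set_printoptions(precision=4,suppress=True)
for n in('side','top'):
    c=snap(n,n+'0.png'); print(n,-c[2].T@c[3],c[2][2])
s=robot.get_state(); print(s); print(robot.grip_depth)
E
```

```text
side [ 0.6017 -1.3375  0.8454] [-0.0374  0.8876 -0.4591]
top [-0.2609  0.4468  1.6483] [ 0.4546 -0.2124 -0.865 ]
{'clock': 0.1, 'qpos': array([-1.5001,  0.2457,  1.5589,  0.    ,  1.3387, -0.1741]), 'qvel': array([ 0.0008,  0.    , -0.0047,  0.0017,  0.0002, -0.0014]), 'tau': array([ -0.0003, -41.6914, -31.5527,   0.0686,   0.031 ,  -0.0001]), 'eef_pos': array([ 0.1575, -0.63  ,  0.1684]), 'tcp_rot': array([[ 0.9702,  0.2424, -0.0001],
       [ 0.2424, -0.9702,  0.0017],
       [ 0.0003, -0.0016, -1.    ]]), 'ft_force': array([ 0.1973,  0.3715, -0.2967]), 'torque': array([0.0204, 0.0509, 0.0242]), 'grasp_force': 0.0, 'gripper_width': 0.0936703857987648}
0.0188
```

View pics/side0.png

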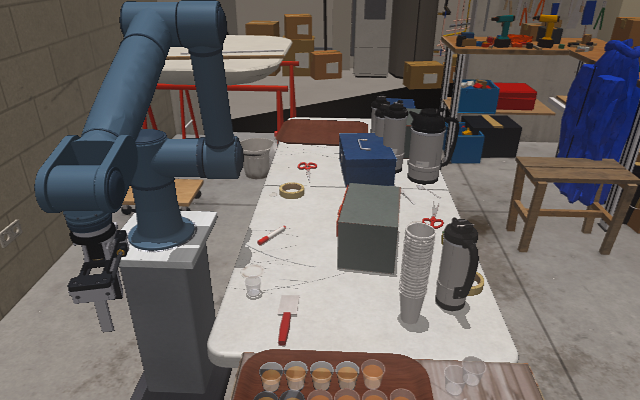

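View pics/top0.png

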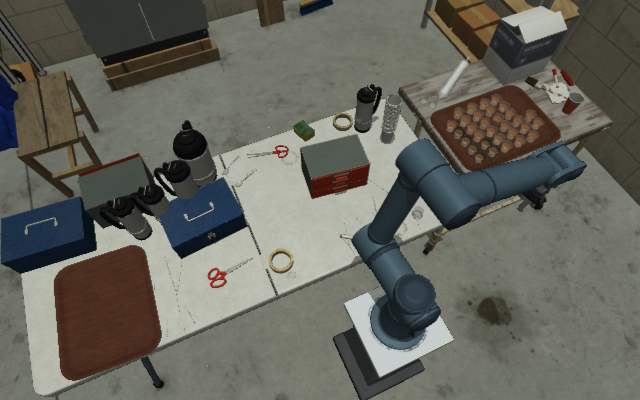

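The side view shows the cabinet's roof at about (340-400, 185-245), and the top view shows its front with lips at about (338, 180). I'll zoom in on both.

```bash
python3 - <<'E'
import cv2,numpy as np
a=cv2.imread('pics/side0.png')[175:280,325:415]; b=cv2.imread('pics/top0.png')[128:208,295:378]
A=cv2.resize(a,None,fx=4,fy=4,interpolation=cv2.INTER_CUBIC);B=cv2.resize(b,None,fx=4,fy=4,interpolation=cv2.INTER_CUBIC)
o=np.zeros((420,A.shape[1]+B.shape[1],3),np.uint8);o[:A.shape[0],:A.shape[1]]=A;o[:B.shape[0],A.shape[1]:]=B
cv2.imwrite('pics/z0.png',o);print(A.shape,B.shape)
E
```

```text
(420, 360, 3) (320, 332, 3)
```

View pics/z0.png

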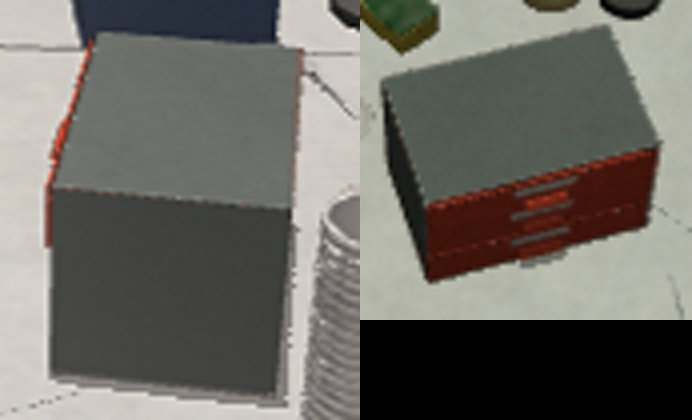

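The zoom shows the four roof corners clearly in both views, so I'll triangulate them.

```bash
python3 - <<'E'
from h import *
np.set_printoptions(precision=4,suppress=True)
cs,ct=snap('side'),snap('top')
S=np.array([(52,186),(97,33),(301,48),(291,208)],float);T=np.array([(297,144),(68,202),(22,78),(250,27)],float)
S=(S+.5)/4-.5+[325,175];T=(T+.5)/4-.5+[295,128]
P=[]
for s,t in zip(S,T):
    p,e=two(cs,s,ct,t);a=plane(cs,*s,.165);b=plane(ct,*t,.165);print(p,e,a[:2],b[:2]);P.append((a+b)/2)
P=np.array(P)[:,:2]
M=np.array([[-.079,-.13],[-.079,.13],[.091,.13],[.091,-.13]])
m0=M.mean(0);q=P-P.mean(0);N=M-m0
th=np.arctan2((N[:,0]*q[:,1]-N[:,1]*q[:,0]).sum(),(N*q).sum())
R=np.array([[np.cos(th),-np.sin(th)],[np.sin(th),np.cos(th)]])
o=P.mean(0)-R@m0;print('th',th,'o',o,'res',P-(M@R.T+o))
print('lip shut',o+R@[-.085,0])
for d in(0,.025):
  for y in(-.025,.025):
    p=o+R@[-.091-d,y];print(d,y,p,proj(cs,[*p,.137]),proj(ct,[*p,.137]))
E
```

```text
[ 0.5968 -0.1695  0.1641] 0.002611461102335643 [ 0.5957 -0.1723] [ 0.5977 -0.169 ]
[0.6291 0.0805 0.1658] 0.0011162743121420713 [0.6287 0.0815] [0.6302 0.0804]
[0.7955 0.0617 0.1658] 0.0005249455884280282 [0.7954 0.0629] [0.7963 0.0615]
[ 0.761  -0.1947  0.1644] 0.004654592632057421 [ 0.7631 -0.1933] [ 0.7578 -0.1944]
th -0.13139679366602683 o [ 0.6897 -0.0546] res [[ 0.0024  0.0025]
 [ 0.001  -0.0037]
 [-0.001  -0.0002]
 [-0.0024  0.0015]]
lip shut [ 0.6054 -0.0434]
0 -0.025 [ 0.5962 -0.0674] [338.1958 211.7941] [347.0321 175.8403]
0 0.025 [ 0.6027 -0.0178] [340.5199 204.2252] [335.7573 178.7044]
0.025 -0.025 [ 0.5714 -0.0641] [330.1687 211.0546] [348.9335 180.6202]
0.025 0.025 [ 0.578  -0.0146] [332.7209 203.5266] [337.5913 183.5237]
```

>>> send_rows --increments '[0,0,-0.04,0,0,0,0,0,-0.08,0,0,0,0.025,-0.024,-0.1,0,0,0,0.053,-0.051,-0.1,0,0,0,0.081,-0.078,-0.1,0,0,0,0.109,-0.105,-0.1,0,0,0,0.137,-0.132,-0.1,0,0,0,0.165,-0.159,-0.1,0,0,0]' --hand 0 --force 30

```text
clock: 0.87
eef_pos: [0.2796, -0.4346, 0.2691]
tcp_rot: [[0.97, 0.242, 0.0], [0.242, -0.97, 0.0], [0.0, -0.0, -1.0]]
ft_force: [0.1, -0.6, -0.2]
gripper_width: 0.0937
grasp_force: 0.0
```

>>> send_rows --increments '[0.028,-0.027,0,0,0,0.4,0.056,-0.054,0,0,0,0.8,0.084,-0.081,0,0,0,1.2,0.112,-0.108,0,0,0,1.6,0.14,-0.135,0,0,0,2.0,0.168,-0.162,0,0,0,2.4,0.196,-0.189,0,0,0,2.8,0.224,-0.216,0,0,0,3.2]'

```text
clock: 1.53
eef_pos: [0.4446, -0.1706, 0.2694]
tcp_rot: [[0.996, -0.092, 0.0], [-0.092, -0.996, -0.0], [0.0, 0.0, -1.0]]
ft_force: [0.1, -0.2, 0.5]
gripper_width: 0.0941
grasp_force: 0.0
```

>>> send_rows --increments '[0.014,-0.028,0,0,0,0.2,0.028,-0.056,0,0,0,0.37,0.042,-0.084,0,0,0,0.37,0.056,-0.112,0,0,0,0.37,0.0735,-0.144,0.02,0,0,0.37,0.0735,-0.144,0.045,0,0,0.37,0.0735,-0.144,0.07,0,0,0.37,0.0735,-0.144,0.07,0,0,0.37]'

```text
clock: 2.2
eef_pos: [0.5269, -0.0341, 0.1936]
tcp_rot: [[0.992, -0.127, -0.01], [-0.127, -0.992, 0.003], [-0.01, -0.002, -1.0]]
ft_force: [0.2, 0.4, -1.1]
gripper_width: 0.0939
grasp_force: 0.0
```

```bash
python3 - <<'E'
from h import *
cs=snap('side','s1.png');ct=snap('top','t1.png')
a=cs[0][180:255,290:390,::-1];b=ct[0][135:210,295:395,::-1]
cv2.imwrite('pics/z1.png',cv2.resize(np.hstack([a,b]),None,fx=4,fy=4,interpolation=cv2.INTER_CUBIC))
s=robot.get_state();print(s['eef_pos'],s['tcp_rot'],s['qpos'])
E
```

```text
[ 0.52968699 -0.03561361  0.19893597] [[ 9.91681409e-01 -1.28703792e-01 -1.82102792e-03]
 [-1.28703083e-01 -9.91683047e-01  5.01515495e-04]
 [-1.87042946e-03 -2.62971685e-04 -9.99998216e-01]] [-2.80843079e-01 -5.96781208e-02  1.82973735e+00 -2.33120862e-05
  1.37342211e+00  1.41901939e+00]
```

View pics/z1.png

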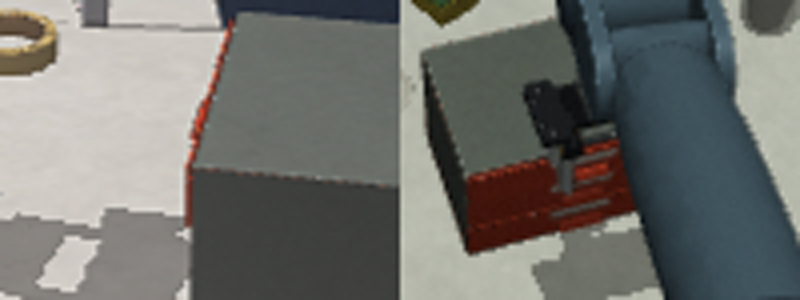

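The side crop shows the red front edge about 1.5 px left of the grey body's edge, so the drawer is nearly shut. The fingertip is at (314, 184). I'll measure the red edges.

```bash
python3 - <<'E'
from h import *
np.set_printoptions(precision=4,suppress=True)
cs=snap('side');ct=snap('top')
th=-.1314;R=np.array([[np.cos(th),-np.sin(th)],[np.sin(th),np.cos(th)]]);o=np.array([.6897,-.0546])
f=cs[0].astype(int);m=(f[...,0]>110)&(f[...,0]>2*f[...,1])&(f[...,0]>2*f[...,2])
for v in range(184,238,3):
    u=np.where(m[v,330:352])[0]
    if len(u): print(v,u.min()+330,u.max()+330,end='; ')
print()
for d in(0,.005,.01):
    print(d,[proj(cs,[*(o+R@[x-d,y]),z]) for x,y,z in((-.079,-.125,.162),(-.079,-.125,.13),(-.079,.125,.162),(-.091,-.025,.132),(-.091,0,.132))])
# lip in the top view: bright red bar
f=ct[0].astype(int);print(f[168:190,343])
print([proj(ct,[*(o+R@[x,0]),z]) for x,z in((-.079,.162),(-.079,.137),(-.091,.137),(-.091,.127),(-.079,.12))])
E
```

```text
202 343 343; 205 341 342; 208 340 341; 211 339 339; 214 338 338; 
0 [array([337.3958, 221.3056]), array([337.1687, 230.8719]), array([348.5793, 183.9228]), array([338.1686, 213.22  ]), array([339.3465, 209.3642])]
0.005 [array([335.6674, 221.141 ]), array([335.4591, 230.7036]), array([347.0861, 183.7993]), array([336.5623, 213.0713]), array([337.7634, 209.2197])]
0.01 [array([333.9411, 220.9765]), array([333.7514, 230.5356]), array([345.5944, 183.6759]), array([334.9577, 212.9227]), array([336.1819, 209.0753])]
[[ 51  54  53]
 [ 34  36  36]
 [ 88  92  83]
 [101  45  35]
 [ 97  31  18]
 [ 80  51  44]
 [ 81  77  71]
 [ 68  32  26]
 [112  39  24]
 [124  42  26]
 [111  35  19]
 [ 84  48  39]
 [ 63  39  31]
 [ 66  22  15]
 [ 99  37  26]
 [ 82  26  16]
 [ 75  23  14]
 [ 74  49  42]
 [ 70  65  60]
 [ 65  29  22]
 [ 83  27  17]
 [ 82  26  16]]
[array([340.7808, 171.6779]), array([340.5256, 174.9804]), array([341.4133, 177.2616]), array([341.3084, 178.5538]), array([340.3555, 177.1814])]
```

>>> send_rows --increments '[0.027,-0.002,0,0,0,0,0.053,-0.002,0.02,0,0,0,0.053,-0.002,0.045,0,0,0,0.053,-0.002,0.07,0,0,0,0.053,-0.002,0.082,0,0,0,0.06,-0.002,0.082,0,0,0,0.067,-0.002,0.082,0,0,0,0.067,-0.002,0.082,0,0,0]'

```text
clock: 3.07
eef_pos: [0.5996, -0.0432, 0.12]
tcp_rot: [[0.992, -0.129, 0.005], [-0.129, -0.992, -0.001], [0.005, 0.001, -1.0]]
ft_force: [-0.1, 0.8, 0.4]
gripper_width: 0.0941
grasp_force: 0.0
```

>>> send_rows --increments '[0,0,0,0,0,0,0,0,0,0,0,0,0,0,0,0,0,0,0,0,0,0,0,0,0,0,0,0,0,0,0,0,0,0,0,0,0,0,0,0,0,0,0,0,0,0,0,0]' --hand 255 --force 20

```text
clock: 3.73
eef_pos: [0.5969, -0.0424, 0.1173]
tcp_rot: [[0.992, -0.129, -0.0], [-0.129, -0.992, 0.0], [-0.0, -0.0, -1.0]]
ft_force: [-0.4, 0.6, 0.6]
gripper_width: 0.0438
grasp_force: 0.0
```

Width fell below 50 mm without any force, so the fingers closed in front of the lip. I'll reopen and creep forward.

>>> send_rows --increments '[0,0,0,0,0,0,0,0,0,0,0,0,0,0,0,0,0,0,0,0,0,0,0,0,0,0,0,0,0,0,0,0,0,0,0,0,0.002,0,0,0,0,0,0.003,0,0,0,0,0]' --hand 0

```text
clock: 4.4
eef_pos: [0.6, -0.0427, 0.1174]
tcp_rot: [[0.992, -0.129, -0.0], [-0.129, -0.992, 0.0], [-0.0, -0.0, -1.0]]
ft_force: [-1.4, 1.4, 0.4]
gripper_width: 0.0927
grasp_force: 0.5
```

```bash
python3 - <<'E'
from h import *
cs=snap('side','s2.png');ct=snap('top','t2.png')
a=cs[0][160:235,290:390,::-1];b=ct[0][135:210,295:395,::-1]
cv2.imwrite('pics/z2.png',cv2.resize(np.hstack([a,b]),None,fx=4,fy=4,interpolation=cv2.INTER_CUBIC))
s=robot.get_state();print(s['eef_pos'],s['gripper_width'],s['ft_force']); e=s['eef_pos']
print(proj(cs,e),proj(ct,e))
E
```

```text
[ 0.60008557 -0.04279047  0.11732941] 0.0940833580143425 [-0.11168156 -0.09202631 -0.25765569]
[339.43279629 213.48118768] [341.17054526 179.67407176]
```

View pics/z2.png

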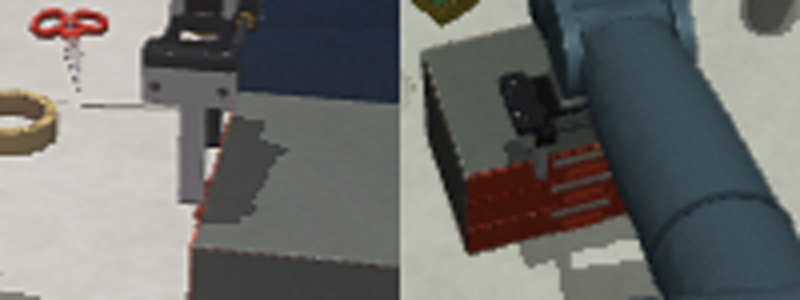

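The side view shows the fingertip at about (340, 211), beside the front edge with little contact so far. I'll creep on.

>>> send_rows --increments '[0.001,0,0,0,0,0,0.002,0,0,0,0,0,0.003,0,0,0,0,0,0.004,0,0,0,0,0,0.005,0,0,0,0,0,0.006,0,0,0,0,0,0.006,0,0,0,0,0,0.006,0,0,0,0,0]'

```text
clock: 5.17
eef_pos: [0.6023, -0.043, 0.1173]
tcp_rot: [[0.992, -0.129, -0.01], [-0.129, -0.992, 0.001], [-0.01, 0.0, -1.0]]
ft_force: [-13.7, 1.6, 9.4]
gripper_width: 0.0938
grasp_force: 7.1
```

>>> send_rows --increments '[0,0,0,0,0,0,0,0,0,0,0,0,0,0,0,0,0,0,0,0,0,0,0,0,0,0,0,0,0,0,0,0,0,0,0,0,0,0,0,0,0,0,0,0,0,0,0,0]' --hand 255

```text
clock: 5.83
eef_pos: [0.6022, -0.0433, 0.1153]
tcp_rot: [[0.992, -0.129, -0.009], [-0.129, -0.992, 0.001], [-0.009, 0.0, -1.0]]
ft_force: [-9.8, 0.4, -0.1]
gripper_width: 0.0442
grasp_force: 4.5
```

>>> send_rows --increments '[-0.003,0,0,0,0,0,-0.003,0,0,0,0,0,-0.003,0,0,0,0,0,-0.003,0,0,0,0,0,-0.003,0,0,0,0,0,-0.003,0,0,0,0,0,-0.003,0,0,0,0,0,-0.003,0,0,0,0,0]'

```text
clock: 6.5
eef_pos: [0.6025, -0.043, 0.1172]
tcp_rot: [[0.992, -0.129, -0.001], [-0.129, -0.992, 0.0], [-0.001, -0.0, -1.0]]
ft_force: [-4.3, 0.1, -0.0]
gripper_width: 0.0008
grasp_force: 2.2
```

Fully shut, so nothing is between the fingers. I'll look from both cameras.

```bash
python3 - <<'E'
from h import *
cs=snap('side','s3.png');ct=snap('top','t3.png')
a=cs[0][165:235,305:375,::-1];b=ct[0][140:210,305:375,::-1]
cv2.imwrite('pics/z3.png',cv2.resize(np.hstack([a,b]),None,fx=5.7,fy=5.7,interpolation=cv2.INTER_CUBIC))
s=robot.get_state();print(s['eef_pos'],s['gripper_width'],s['ft_force'],s['torque'])
E
```

```text
[ 0.60255225 -0.04300708  0.11717782] 0.0005141018294297551 [-4.56935064  0.73035039  0.85256239] [0.17616787 0.92101246 0.03406805]
```

View pics/z3.png

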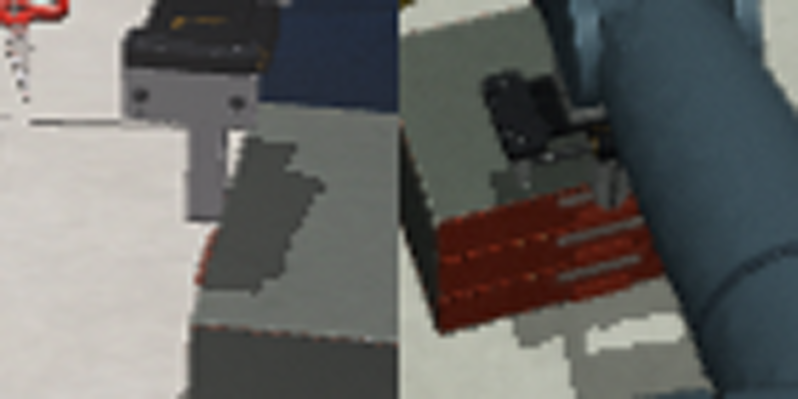

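```bash
python3 - <<'E'
from h import *
cs=snap('side');ct=snap('top')
s=robot.get_state();e=s['eef_pos'];print(e,proj(cs,e),proj(ct,e))
p=lambda x,y,ou,ov:((x+.5)/5.7-.5+ou,(y+.5)/5.7-.5+ov)
print(p(205,220,305,165),p(615-399,205,305,140))
print(two(cs,p(205,220,305,165),ct,p(615-399,205,305,140)))
np.set_printoptions(linewidth=200)
print(cs[0][196:216,330:346].astype(int).sum(2)); print(ct[0][168:184,334:352,0])
E
```

```text
[ 0.60252238 -0.04300989  0.11714762] [340.20727655 213.58748911] [340.96653999 179.24005011]
(340.5526315789474, 203.18421052631578) (342.4824561403509, 175.55263157894737)
(array([ 0.59979013, -0.04487014,  0.15332238]), np.float64(0.006722438947187926))
[[594 594 599 599 599 606 616 464 321 300 308 309 309 296 323 323]
 [588 588 595 600 602 609 623 478 327 304 306 307 308 297 331 322]
 [585 586 589 589 587 593 611 493 336 303 306 307 309 300 236 215]
 [585 584 587 583 585 598 617 497 336 303 307 307 311 311 243 216]
 [598 595 597 597 597 598 612 494 334 303 307 309 307 306 253 217]
 [607 607 606 600 597 600 611 495 338 302 308 308 310 309 238 211]
 [606 604 610 607 606 600 607 497 325 287 306 307 311 285 229 213]
 [605 602 601 593 593 592 603 461 266 223 225 229 248 227 214 215]
 [599 596 592 592 593 597 601 606 612 614 544 527 549 342 224 215]
 [597 591 590 593 597 596 598 598 603 606 611 627 408 231 210 214]
 [603 597 597 600 602 601 602 602 601 603 615 459 253 207 214 215]
 [595 589 596 606 606 605 601 599 599 599 621 388 220 212 214 216]
 [608 608 600 600 598 598 597 598 600 6
[... 710 characters left out ...]
29 35 37 40 41]
 [51 53 60 72 49 57 68 62 37 51 61 39 26 29 35 38 39 41]
 [60 76 53 72 68 59 68 60 37 52 64 59 23 27 33 34 37 39]
 [73 76 70 73 70 64 67 61 40 63 65 62 41 26 29 32 35 37]
 [76 77 71 69 64 62 67 59 33 65 81 87 64 21 29 30 33 37]
 [63 66 64 67 80 81 85 67 57 75 81 80 72 18 27 29 32 38]
 [63 60 76 94 87 85 85 83 78 78 75 72 61 36 24 27 31 37]
 [62 59 76 84 84 83 80 78 70 70 70 75 80 71 22 26 32 34]
 [65 78 79 75 72 71 71 74 72 73 69 74 72 63 36 23 28 33]
 [77 62 73 71 71 70 69 70 69 62 61 65 65 63 58 23 26 33]
 [76 70 72 69 68 65 62 64 65 65 71 70 64 64 61 36 26 31]
 [69 65 60 65 64 66 73 80 83 97 89 83 55 64 67 39 22 29]
 [63 62 66 81 83 97 90 88 81 82 80 76 72 74 67 40 22 27]]
```

The finger's lower end shows at side (340, 203), about 10 px above where the reported TCP projects. The lip bump is visible below it. So the real tips sit about 30 mm above the reported TCP, and they closed above the lip. I'll back off, open, lower and recheck.

>>> send_rows --increments '[-0.015,0,0,0,0,0,-0.03,0,0,0,0,0,-0.03,0,0.01,0,0,0,-0.03,0,0.02,0,0,0,-0.03,0,0.025,0,0,0,-0.03,0,0.025,0,0,0,-0.03,0,0.025,0,0,0,-0.03,0,0.025,0,0,0]'

```text
clock: 7.37
eef_pos: [0.5738, -0.0395, 0.0924]
tcp_rot: [[0.992, -0.129, 0.001], [-0.129, -0.992, -0.0], [0.001, 0.0, -1.0]]
ft_force: [-0.2, -0.9, 0.5]
gripper_width: 0.0003
grasp_force: 0.0
```

```bash
python3 - <<'E'
from h import *
cs=snap('side','s4.png');ct=snap('top','t4.png')
a=cs[0][165:235,300:370,::-1];b=ct[0][140:210,305:375,::-1]
cv2.imwrite('pics/z4.png',cv2.resize(np.hstack([a,b]),None,fx=5.7,fy=5.7,interpolation=cv2.INTER_CUBIC))
s=robot.get_state();e=s['eef_pos'];print(e,s['gripper_width'],s['ft_force'],proj(cs,e),proj(ct,e),proj(cs,e+[0,0,.03]),proj(ct,e+[0,0,.03]))
E
```

```text
[ 0.57379326 -0.03945488  0.09275414] 0.00036213355668580276 [-0.1943851   0.14892522  0.08467219] [330.97844177 219.49358181] [342.88602138 187.78315094] [331.1148308  211.22325447] [343.2235565  184.03927655]
```

View pics/z4.png

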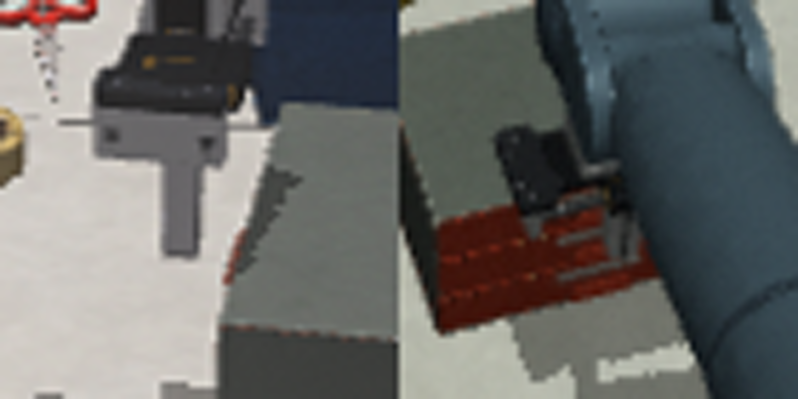

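The shut tip shows at side (331, 210), roughly 30 mm above the TCP projection, which confirms the offset. I'll lower a bit more, open, advance and grip.

>>> send_rows --increments '[0,0,0.005,0,0,0,0,0,0.013,0,0,0,0,0,0.013,0,0,0,0,0,0.013,0,0,0,0,0,0.013,0,0,0,0,0,0.013,0,0,0,0,0,0.013,0,0,0,0.0,0,0.013,0,0,0]' --hand 0

```text
clock: 8.13
eef_pos: [0.5733, -0.0394, 0.0796]
tcp_rot: [[0.992, -0.129, 0.0], [-0.129, -0.992, -0.0], [0.0, 0.0, -1.0]]
ft_force: [-0.3, 0.3, -0.6]
gripper_width: 0.0505
grasp_force: 0.0
```

>>> send_rows --increments '[0,0,0,0,0,0,0,0,0,0,0,0,0,0,0,0,0,0,0,0,0,0,0,0,0.008,0,0,0,0,0,0.016,0,0,0,0,0,0.022,0,0,0,0,0,0.025,0,0,0,0,0]'

```text
clock: 8.8
eef_pos: [0.5992, -0.0428, 0.0795]
tcp_rot: [[0.992, -0.129, 0.001], [-0.129, -0.992, -0.0], [0.001, 0.0, -1.0]]
ft_force: [0.0, -0.1, 1.0]
gripper_width: 0.0937
grasp_force: 0.0
```

>>> send_rows --increments '[0,0,0,0,0,0,0,0,0,0,0,0,0,0,0,0,0,0,0,0,0,0,0,0,0,0,0,0,0,0,0,0,0,0,0,0,0,0,0,0,0,0,0,0,0,0,0,0]' --hand 255

```text
clock: 9.47
eef_pos: [0.5979, -0.0421, 0.0794]
tcp_rot: [[0.992, -0.129, 0.0], [-0.129, -0.992, 0.001], [0.0, -0.001, -1.0]]
ft_force: [-0.1, 2.9, 0.3]
gripper_width: 0.0476
grasp_force: 20.0
```

The lip is gripped at 20 N. Now I'll pull.

>>> send_rows --increments '[-0.008,0,0,0,0,0,-0.022,0,0,0,0,0,-0.04,0,0,0,0,0,-0.06,0,0,0,0,0,-0.08,0,0,0,0,0,-0.098,0,0,0,0,0,-0.108,0,0,0,0,0,-0.112,0,0,0,0,0]'

```text
clock: 10.13
eef_pos: [0.4857, -0.0275, 0.0794]
tcp_rot: [[0.992, -0.129, 0.0], [-0.129, -0.992, 0.001], [0.0, -0.001, -1.0]]
ft_force: [1.9, 3.8, -1.1]
gripper_width: 0.0475
grasp_force: 20.0
```

>>> send_rows --increments '[-0.003,0,0,0,0,0,-0.006,0,0,0,0,0,-0.009,0,0,0,0,0,-0.011,0,0,0,0,0,-0.013,0,0,0,0,0,-0.014,0,0,0,0,0,-0.015,0,0,0,0,0,-0.015,0,0,0,0,0]'

```text
clock: 10.8
eef_pos: [0.474, -0.026, 0.0795]
tcp_rot: [[0.992, -0.129, 0.004], [-0.129, -0.992, 0.001], [0.004, -0.001, -1.0]]
ft_force: [6.8, 5.8, -4.0]
gripper_width: 0.0476
grasp_force: 20.0
```

>>> send_rows --increments '[0,0,0,0,0,0,0,0,0,0,0,0,0,0,0,0,0,0,0,0,0,0,0,0,0,0,0,0,0,0,0,0,0,0,0,0,0,0,-0.02,0,0,0,-0.005,0,-0.05,0,0,0]' --hand 0

```text
clock: 11.47
eef_pos: [0.4647, -0.0251, 0.1271]
tcp_rot: [[0.992, -0.129, -0.007], [-0.129, -0.992, 0.002], [-0.007, -0.001, -1.0]]
ft_force: [0.9, -0.5, -0.2]
gripper_width: 0.0935
grasp_force: 0.0
```

>>> send_rows --increments '[-0.005,0,-0.03,0,0,0,-0.02,0,-0.07,0,0,0,-0.04,0,-0.1,0,0,0,-0.06,0,-0.12,0,0,0,-0.06,0,-0.12,0,0,0,-0.06,0,-0.12,0,0,0,-0.06,0,-0.12,0,0,0,-0.06,0,-0.12,0,0,0]' --hand 255

```text
clock: 12.13
eef_pos: [0.4071, -0.0177, 0.2475]
tcp_rot: [[0.992, -0.129, -0.003], [-0.129, -0.992, 0.001], [-0.003, -0.001, -1.0]]
ft_force: [0.2, 0.2, 0.1]
gripper_width: 0.0442
grasp_force: 0.0
```

```bash
python3 - <<'E'
from h import *
cs=snap('side','s5.png');ct=snap('top','t5.png')
a=cs[0][155:245,280:370,::-1];b=ct[0][140:230,300:390,::-1]
cv2.imwrite('pics/z5.png',cv2.resize(np.hstack([a,b]),None,fx=4.4,fy=4.4,interpolation=cv2.INTER_CUBIC))
s=robot.get_state();print(s['eef_pos'],s['gripper_width'],s['ft_force'])
for n,c in(('s',cs),('t',ct)):
    h=cv2.cvtColor(c[0],cv2.COLOR_RGB2HSV);m=cv2.inRange(h,(40,80,40),(85,255,255))
    k,l,st,ce=cv2.connectedComponentsWithStats(m)
    print(n,[(st[i],ce[i].round(1)) for i in range(1,k) if st[i][4]>8])
E
```

```text
[ 0.40713206 -0.01766933  0.24759648] 0.03598368439959552 [-0.72469342  0.83324647 -0.32500876]
s [(array([601,   8,   4,   7,  13], dtype=int32), array([602.8,  10.4])), (array([600,  16,   3,  14,  14], dtype=int32), array([601.1,  22.5])), (array([559,  44,   5,   5,  17], dtype=int32), array([561.1,  45.9])), (array([319, 195,  10,   7,  46], dtype=int32), array([323.6, 198.1]))]
t [(array([294, 121,  20,  16, 172], dtype=int32), array([303.2, 128.3])), (array([336, 185,   5,   7,  22], dtype=int32), array([338.1, 188.2]))]
```

View pics/z5.png

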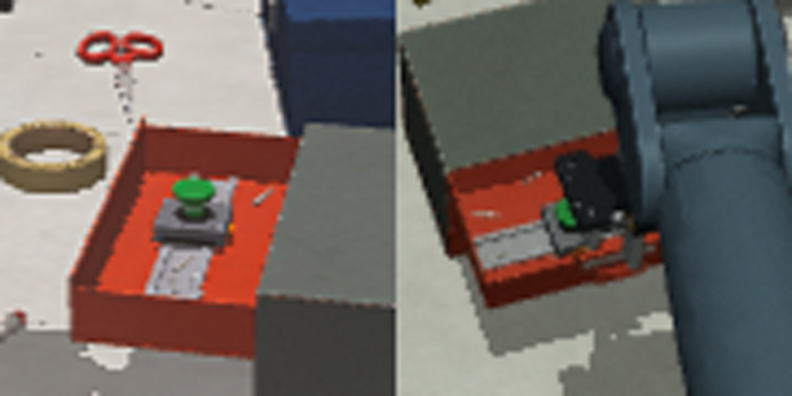

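The drawer is fully out. The green cap is at side (323.7, 197.3) and partly hidden at top (338, 188). Next I'll cast rays.

```bash
python3 - <<'E'
from h import *
np.set_printoptions(precision=4,suppress=True)
cs,ct=snap('side'),snap('top')
th=-.1314;R=np.array([[np.cos(th),-np.sin(th)],[np.sin(th),np.cos(th)]]);o=np.array([.6897,-.0546])
# cap = brighter upper green blob in side
h=cv2.cvtColor(cs[0],cv2.COLOR_RGB2HSV);m=cv2.inRange(h,(40,80,40),(85,255,255))
for v in range(194,203): u=np.where(m[v,310:335])[0]+310; print(v,u.min() if len(u) else 0,u.max() if len(u) else 0,end='; ')
p=plane(cs,323.7,197.3,.156);print(p,R.T@(p[:2]-o),'proj top',proj(ct,p))
for z in(.146,.166):
    q=plane(cs,323.7,197.3,z);print(z,proj(ct,q))
h=cv2.cvtColor(ct[0],cv2.COLOR_RGB2HSV);m=cv2.inRange(h,(40,80,40),(85,255,255))[182:196,330:350];print('\n',(m>0).astype(int))
s=robot.get_state();d=[*p[:2],.2]-s['eef_pos'];print(s['tcp_rot'].T@d,s['eef_pos'])
E
```

```text
194 0 0; 195 324 324; 196 320 327; 197 319 328; 198 320 328; 199 320 327; 200 321 326; 201 322 325; 202 0 0; [ 0.549  -0.0099  0.156 ] [-0.1454  0.0258] proj top [339.7818 186.894 ]
0.146 [335.5423 189.9553]
0.166 [344.0418 183.818 ]

 [[0 0 0 0 0 0 0 0 0 0 0 0 0 0 0 0 0 0 0 0]
 [0 0 0 0 0 0 0 0 0 0 0 0 0 0 0 0 0 0 0 0]
 [0 0 0 0 0 0 0 0 0 0 0 0 0 0 0 0 0 0 0 0]
 [0 0 0 0 0 0 0 0 1 0 0 0 0 0 0 0 0 0 0 0]
 [0 0 0 0 0 0 0 1 1 1 0 0 0 0 0 0 0 0 0 0]
 [0 0 0 0 0 0 1 1 1 1 0 0 0 0 0 0 0 0 0 0]
 [0 0 0 0 0 0 1 1 1 1 0 0 0 0 0 0 0 0 0 0]
 [0 0 0 0 0 0 0 1 1 1 1 0 0 0 0 0 0 0 0 0]
 [0 0 0 0 0 0 0 1 1 1 1 0 0 0 0 0 0 0 0 0]
 [0 0 0 0 0 0 0 0 0 1 1 0 0 0 0 0 0 0 0 0]
 [0 0 0 0 0 0 0 0 0 0 0 0 0 0 0 0 0 0 0 0]
 [0 0 0 0 0 0 0 0 0 0 0 0 0 0 0 0 0 0 0 0]
 [0 0 0 0 0 0 0 0 0 0 0 0 0 0 0 0 0 0 0 0]
 [0 0 0 0 0 0 0 0 0 0 0 0 0 0 0 0 0 0 0 0]]
[ 0.1396 -0.0259  0.0478] [ 0.4073 -0.0177  0.2481]
```

>>> send_rows --increments '[0.035,-0.007,0,0,0,0,0.07,-0.014,0,0,0,0,0.105,-0.02,0,0,0,0,0.139,-0.026,0,0,0,0,0.139,-0.026,0.025,0,0,0,0.139,-0.026,0.05,0,0,0,0.139,-0.026,0.075,0,0,0,0.139,-0.026,0.08,0,0,0]'

```text
clock: 13.0
eef_pos: [0.5458, -0.0092, 0.1636]
tcp_rot: [[0.992, -0.129, -0.009], [-0.129, -0.992, 0.002], [-0.01, -0.001, -1.0]]
ft_force: [-0.1, -0.9, -0.2]
gripper_width: 0.0009
grasp_force: 0.0
```

>>> send_rows --increments '[0,0,0,0,0,0,0,0,0,0,0,0,0,0,0.004,0,0,0,0,0,0.008,0,0,0,0,0,0.012,0,0,0,0,0,0.016,0,0,0,0,0,0.018,0,0,0,0,0,0.018,0,0,0]'

```text
clock: 13.67
eef_pos: [0.5483, -0.0098, 0.1507]
tcp_rot: [[0.992, -0.129, -0.001], [-0.129, -0.992, 0.0], [-0.001, -0.0, -1.0]]
ft_force: [0.7, 0.8, 1.1]
gripper_width: 0.0003
grasp_force: 0.0
```

```bash
python3 - <<'E'
from h import *
cs=snap('side','s6.png');ct=snap('top','t6.png')
a=cs[0][155:225,290:360,::-1];b=ct[0][150:220,305:375,::-1]
cv2.imwrite('pics/z6.png',cv2.resize(np.hstack([a,b]),None,fx=5.7,fy=5.7,interpolation=cv2.INTER_CUBIC))
s=robot.get_state();print(s['clock'],s['eef_pos'],s['gripper_width'],s['ft_force'])
E
```

```text
13.7667 [ 0.54870493 -0.00990704  0.15134276] 0.0006144062943106146 [1.04886826 0.43712931 0.14612031]
```

View pics/z6.png

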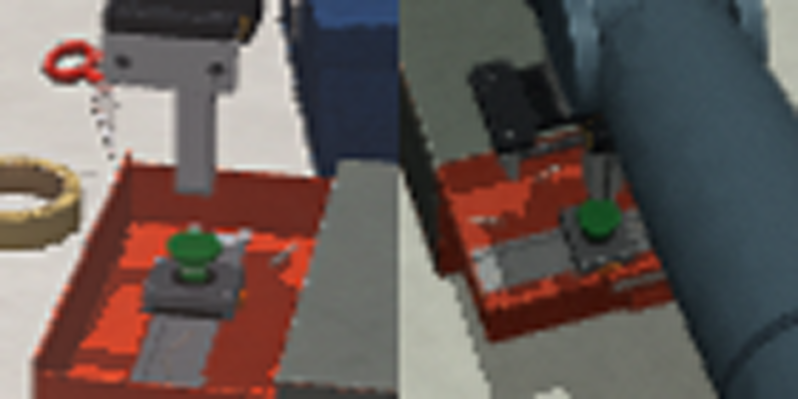

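The shut tips are right above the cap in both views (side tip at crop (193, 193), cap centre (194, 245)), with a gap of about 30 mm. I'll descend and watch the force.

>>> send_rows --increments '[0,0,0.004,0,0,0,0,0,0.008,0,0,0,0,0,0.012,0,0,0,0,0,0.015,0,0,0,0,0,0.018,0,0,0,0,0,0.02,0,0,0,0,0,0.02,0,0,0,0,0,0.02,0,0,0]'

```text
clock: 14.43
eef_pos: [0.5487, -0.0099, 0.1312]
tcp_rot: [[0.992, -0.129, -0.0], [-0.129, -0.992, 0.0], [-0.0, -0.0, -1.0]]
ft_force: [-0.7, -0.3, 0.6]
gripper_width: 0.0005
grasp_force: 0.0
```

>>> send_rows --increments '[0,0,0.001,0,0,0,0,0,0.002,0,0,0,0,0,0.003,0,0,0,0,0,0.004,0,0,0,0,0,0.005,0,0,0,0,0,0.005,0,0,0,0,0,0.005,0,0,0,0,0,0.005,0,0,0]'

```text
clock: 15.1
eef_pos: [0.5487, -0.0099, 0.1264]
tcp_rot: [[0.992, -0.129, 0.0], [-0.129, -0.992, 0.0], [0.0, -0.0, -1.0]]
ft_force: [0.2, -0.1, 0.0]
gripper_width: 0.0003
grasp_force: 0.0
```

>>> send_rows --increments '[0,0,0.001,0,0,0,0,0,0.002,0,0,0,0,0,0.003,0,0,0,0,0,0.003,0,0,0,0,0,0.003,0,0,0,0,0,0.003,0,0,0,0,0,0.003,0,0,0,0,0,0.003,0,0,0]'

```text
clock: 15.77
eef_pos: [0.5488, -0.0099, 0.1234]
tcp_rot: [[0.992, -0.129, 0.0], [-0.129, -0.992, -0.0], [0.0, 0.0, -1.0]]
ft_force: [0.0, -0.7, -0.6]
gripper_width: 0.0009
grasp_force: 0.0
```

>>> send_rows --increments '[0,0,0.001,0,0,0,0,0,0.002,0,0,0,0,0,0.003,0,0,0,0,0,0.003,0,0,0,0,0,0.003,0,0,0,0,0,0.003,0,0,0,0,0,0.003,0,0,0,0,0,0.003,0,0,0]'

```text
clock: 16.43
eef_pos: [0.5487, -0.0099, 0.1204]
tcp_rot: [[0.992, -0.129, -0.0], [-0.129, -0.992, -0.0], [-0.0, 0.0, -1.0]]
ft_force: [-0.8, 0.1, 1.1]
gripper_width: 0.0005
grasp_force: 0.0
```

>>> send_rows --increments '[0,0,0.001,0,0,0,0,0,0.002,0,0,0,0,0,0.002,0,0,0,0,0,0.002,0,0,0,0,0,0.002,0,0,0,0,0,0.002,0,0,0,0,0,0.002,0,0,0,0,0,0.002,0,0,0]'

```text
clock: 17.1
eef_pos: [0.5489, -0.0099, 0.1185]
tcp_rot: [[0.992, -0.129, 0.0], [-0.129, -0.992, -0.0], [0.0, -0.0, -1.0]]
ft_force: [-0.2, 0.6, 4.5]
gripper_width: 0.0004
grasp_force: 1.7
```

>>> send_rows --increments '[0,0,0.001,0,0,0,0,0,0.002,0,0,0,0,0,0.003,0,0,0,0,0,0.004,0,0,0,0,0,0.005,0,0,0,0,0,0.005,0,0,0,0,0,0.005,0,0,0,0,0,0.005,0,0,0]'

```text
clock: 17.77
eef_pos: [0.5489, -0.01, 0.1136]
tcp_rot: [[0.992, -0.129, 0.0], [-0.129, -0.992, -0.0], [0.0, 0.0, -1.0]]
ft_force: [-0.5, 1.1, 5.2]
gripper_width: 0.0003
grasp_force: 2.6
```

```bash
python3 - <<'E'
from h import *
F=[]
for i in range(10):
    cs=snap('side','s7.png');s=robot.get_state();F.append([*s['ft_force'],s['eef_pos'][2]])
print(np.mean(F,0),np.std(F,0),s['clock'])
o=cv2.imread('pics/s6.png')
a=cs[0][180:220,300:350,::-1];b=o[180:220,300:350]
cv2.imwrite('pics/z7.png',cv2.resize(np.hstack([b,a]),None,fx=8,fy=8,interpolation=cv2.INTER_CUBIC))
for f in(o[:,:,::-1],cs[0]):
    m=cv2.inRange(cv2.cvtColor(np.ascontiguousarray(f),cv2.COLOR_RGB2HSV),(40,80,40),(85,255,255))[185:215,310:340]
    v,u=np.where(m);print(v.min()+185,v.max()+185,u.min()+310,u.max()+310,[int(x) for x in np.bincount(v,minlength=30)])
E
```

```text
[-1.0079817   0.43851781  5.0543604   0.11358547] [4.77888631e-01 5.02884081e-01 5.12287086e-01 1.99707060e-05] 18.2667
196 203 320 328 [0, 0, 0, 0, 0, 0, 0, 0, 0, 0, 0, 7, 9, 9, 8, 7, 4, 0, 4, 0, 0, 0, 0, 0, 0, 0, 0, 0, 0, 0]
198 203 319 328 [0, 0, 0, 0, 0, 0, 0, 0, 0, 0, 0, 0, 0, 1, 3, 10, 8, 5, 3, 0, 0, 0, 0, 0, 0, 0, 0, 0, 0, 0]
```

View pics/z7.png

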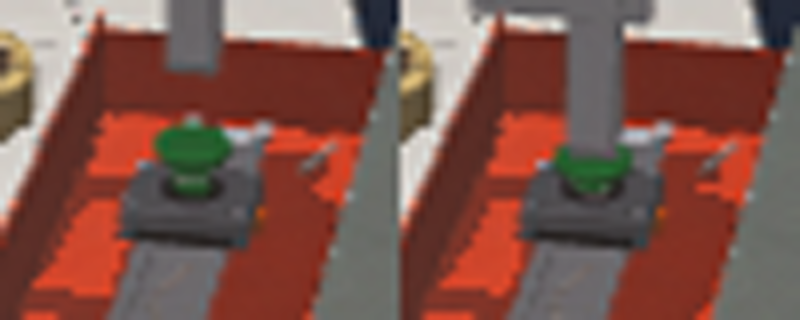

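The cap has dropped about 2 px in the side crop (145 to 160), which is roughly 6.5 mm. The mean force of 5.05 N suggests 5–6 mm. I'll go 1.5 mm more and hold.

>>> send_rows --increments '[0,0,0.0005,0,0,0,0,0,0.001,0,0,0,0,0,0.0015,0,0,0,0,0,0.0015,0,0,0,0,0,0.0015,0,0,0,0,0,0.0015,0,0,0,0,0,0.0015,0,0,0,0,0,0.0015,0,0,0]'

```text
clock: 18.93
eef_pos: [0.549, -0.0099, 0.1122]
tcp_rot: [[0.992, -0.129, 0.001], [-0.129, -0.992, -0.0], [0.001, 0.0, -1.0]]
ft_force: [-0.9, -0.0, 5.9]
gripper_width: 0.0004
grasp_force: 2.9
```

>>> send_rows --increments '[0,0,0,0,0,0,0,0,0,0,0,0,0,0,0,0,0,0,0,0,0,0,0,0,0,0,0,0,0,0,0,0,0,0,0,0,0,0,0,0,0,0,0,0,0,0,0,0]'

```text
clock: 19.6
eef_pos: [0.549, -0.0099, 0.1122]
tcp_rot: [[0.992, -0.129, 0.0], [-0.129, -0.992, -0.0], [0.001, 0.0, -1.0]]
ft_force: [-1.9, 0.9, 5.6]
gripper_width: 0.0004
grasp_force: 2.9
```

```bash
python3 - <<'E'
from h import *
F=[]
for i in range(30):
    cs=snap('side');s=robot.get_state();F.append([*s['ft_force'],s['eef_pos'][2]])
print(np.mean(F,0),np.std(F,0)/5,s['clock'])
m=cv2.inRange(cv2.cvtColor(cs[0],cv2.COLOR_RGB2HSV),(40,80,40),(85,255,255))[185:215,310:340]
print([int(x) for x in np.bincount(np.where(m)[0],minlength=30)])
# drawer front upper edge, near corner -> how far out
th=-.1314;R=np.array([[np.cos(th),-np.sin(th)],[np.sin(th),np.cos(th)]]);o=np.array([.6897,-.0546])
for d in(.115,.125): print(d,proj(cs,[*(o+R@[-.079-d,-.125]),.14]))
v=235;print(cs[0][v,285:310].tolist())
E
```

```text
[-1.0239518   0.25702965  5.79450293  0.11221371] [9.82938712e-02 9.69854186e-02 8.38707303e-02 3.08130312e-06] 21.1
[0, 0, 0, 0, 0, 0, 0, 0, 0, 0, 0, 0, 0, 0, 3, 10, 9, 6, 4, 0, 0, 0, 0, 0, 0, 0, 0, 0, 0, 0]
0.115 [298.26689395 224.1073441 ]
0.125 [294.92503457 223.7817301 ]
[[136, 131, 127], [135, 131, 127], [137, 132, 128], [136, 132, 127], [135, 130, 125], [134, 130, 126], [134, 129, 124], [132, 128, 124], [134, 129, 125], [135, 130, 126], [135, 130, 127], [133, 129, 125], [132, 128, 123], [134, 129, 124], [134, 129, 124], [135, 130, 125], [135, 130, 125], [136, 131, 127], [135, 131, 126], [134, 130, 125], [134, 130, 125], [133, 129, 125], [135, 131, 126], [135, 130, 126], [134, 130, 126]]
```

Force 5.8 N is close to half-way. I'll check that the drawer hasn't crept, since the hold isn't finished.

```bash
python3 - <<'E'
from h import *
o=cv2.imread('pics/s5.png')[:,:,::-1]
F=[]
for i in range(30):
    cs=snap('side','s8.png');s=robot.get_state();F.append([s['ft_force'][0],s['ft_force'][2],s['eef_pos'][0]])
print(np.mean(F,0),s['clock'])
for f in(o,cs[0]):
    f=f.astype(int);g=[]
    for v in range(222,228):
        w=f[v,285:310,0]-f[v,285:310,1]  # redness
        k=np.argmax(w>40);g.append(round(285+k-(w[k]-40)/(w[k]-w[k-1]),2))
    print(g)
E
```

```text
[-1.15905129  5.79461838  0.54896589] 22.6
[np.float64(295.65), np.float64(295.68), np.float64(295.67), np.float64(295.93), np.float64(286.2), np.float64(286.0)]
[np.float64(295.66), np.float64(295.96), np.float64(295.96), np.float64(295.97), np.float64(280.33), np.float64(286.75)]
```

>>> send_rows --increments '[0,0,0,0,0,0,0,0,0,0,0,0,0,0,0,0,0,0,0,0,0,0,0,0,0,0,0,0,0,0,0,0,0,0,0,0,0,0,0,0,0,0,0,0,0,0,0,0]'

```text
clock: 23.27
eef_pos: [0.549, -0.0099, 0.1122]
tcp_rot: [[0.992, -0.129, 0.001], [-0.129, -0.992, -0.0], [0.001, 0.0, -1.0]]
ft_force: [-1.4, 0.1, 6.1]
gripper_width: 0.0005
grasp_force: 2.9
```

>>> send_rows --increments '[0,0,0,0,0,0,0,0,0,0,0,0,0,0,0,0,0,0,0,0,0,0,0,0,0,0,0,0,0,0,0,0,0,0,0,0,0,0,0,0,0,0,0,0,0,0,0,0]'

```text
clock: 23.93
eef_pos: [0.549, -0.0099, 0.1122]
tcp_rot: [[0.992, -0.129, 0.0], [-0.129, -0.992, -0.0], [0.0, -0.0, -1.0]]
ft_force: [-0.1, 0.3, 6.0]
gripper_width: 0.0005
grasp_force: 2.9
```

```bash
python3 -c "
from plant import robot
print(robot.job_done())"
```

```text
the job is handed in; nothing more can be done
None
```

I handed the job in at 24 s with the drawer at its stop and the fingertips holding the plunger about half-way in (about 7–8 mm by force and travel, 5.8 N) for over 4 s; the hand-in returned no verdict, and I did not re-measure the bystanders.

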